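# Walk a stuck die insert out from under its strap

## Task

The die insert is stuck in its bed under the bridge strap. Take the lightest hammer and tap the insert's two upright lugs away from you in turn, the left one first and each tap carrying its lug about 15 mm ahead of the other, never letting it cock much beyond 10 degrees, until it lies completely clear of the strap and about square again. Touch the insert with nothing but the hammer, then lay the hammer down on the table and let go.

Things in the scene. Friction and masses are not known exactly. Their poses are not given: they have to be found in the camera images.
- light_hammer: the smallest hammer: steel head 80 long, 24 wide, 26 mm tall on a 252 mm wooden handle, 0.4 kg, lying flat. Origin: mid-length, on its underside. y runs along the handle to the head, centred at y = +108 mm; its striking ends are at x = +40 and -40 mm (either will do). Grip the handle across (along x) near y = +70 mm, by the centre of mass; its axis is 13 mm above the underside
- lug_left (a point): centre of the near striking face of the insert's left lug, 51 mm above the table. The lug is an upright steel block 44 mm wide, 18 mm thick, its face free from 36 to 72 mm above the table. x points away from the robot, square to the face; y from the right lug to the left. The lugs stand at the ends of a 214 mm crossbar over a bed bolted to the table
- lug_right (a point): the same point and axes of the right lug, 170 mm from the left one. In front of the crossbar, between the lugs, the bed and its strap rise no more than 33 mm above the table: a hammer with its underside at 36 mm or more passes over them
- carriage (a joint): how far the insert's centre has slid back along the bed (away from the robot), 0 to 0.072 m; clear of the strap from 0.032. Held by friction: about 3 N, a little more with speed, on one lug moves that lug along the bed while the other stays as the pivot; nothing springs back
- insert (a joint): skew of the insert in its bed, rad, positive with the left lug farther from the robot than the right (insert turned clockwise from above by this angle relative to the bed); one lug 15 mm ahead of the other is 0.088; stops at 0.3 either way

How it is judged:
On the way, in this order (a step that is already met when the one before it is completed fails the run):
1. the light hammer strikes the insert (contact force between light_hammer and insert above 0.5 N).
2. the left lug has been tapped ahead of the right one (by about 8 mm or more) (value of joint insert above 0.05 rad), for 0.1 s.
3. then the right lug has been tapped ahead of the left one (by about 8 mm or more) (value of joint insert below -0.05 rad), for 0.1 s.
At the end, for the whole second after the job is handed in: The insert has slid back at least 32 mm (clear of the strap) and is square in its bed to within 6 degrees; the light hammer lies flat and still on the table top (value of joint carriage above 0.032 m and value of joint insert between -0.105 and 0.105 rad and height (world z) of light_hammer between -0.01 and 0.015 m and angle between light_hammer's own y axis and vertical between 1.4 and 1.74 rad and linear speed of light_hammer below 0.02 m/s); the robot touches nothing.
It fails at once if the insert cocked by more than 12 degrees (value of joint insert above 0.21 rad or value of joint insert below -0.21 rad).
It fails at once if the insert touched by the gripper or arm (contact force between any of the fingers, the arm and insert above 1 N).
It also fails if it takes over 64 s, if anything falls off the work surface, if the arm or the gripper's body presses on something with over 40 N, if the wrist force passes 120 N, or if a joint passes its speed limit or range.

## Robot

A 6-joint arm with a two-finger parallel gripper is mounted at the origin on a cart in front of the work surface, level with it; the furniture and walls round the work are solid. World frame = base frame: x ahead of the robot, y to its left, z up, the work surface at z = 0. Lengths are in m, angles in rad, forces in N, time in s.
With the tool pointing down it reaches from about 0.3 to 0.875 m from the base axis. Payload 6.4 kg.
Tool frame: the origin (TCP) lies at the very end of the fingers, on their centre line; the grasp point (between the pads) lies ctrl.grip_point_offset behind it (ctrl.grip_point_offset is the distance from the TCP to the grasp point, in m); z points along the fingers, x is the direction in which the jaws open and shut, and the axes are right-handed (so a half turn about z gives the same grasp; the last joint's range is limited). The gripper opens to 85 mm and grips with 20 to 120 N. Pads are 22 mm wide; open, the fingers measure 114 mm over their backs; the gripper's body (76 mm by 85 mm) begins 54 mm behind the grasp point. The pads swing forward as they close: fully open they stand 13 mm farther back than shut.
Start: joints at [1.082, 0.181, 1.607, -0, 1.354, -0.206], TCP at [0.16, 0.552, 0.231] pointing down, gripper open.
Joint ranges: [-2.99, 2.99], [-0.89, 2.07], [0.3, 2.58], [-1.14, 4.28], [0, 2.63], [-3.12, 3.12]. Speed limits (rad/s): [2.57, 2.57, 3.01, 3.14, 3.14, 3.14].

## Interface

Orientations are given as a unit quaternion [w, x, y, z].
In Python, from bench import get_obs, viewer, workorder, ctrl gives the robot as it stands. The module is installed in compiled form; this text tells all that it offers.
- The arm moves only by the tool move_arm, never from a script. Its argument "increments" is a list of rows, each an object of numbers: "tx", "ty", "tz": the shift along the tool's x, y, z in m; "turn": the turn about the tool's z in degrees. A call has 1 to 20 rows; each row is the pose to reach, as a shift and turn from the pose commanded when the call began, along the tool's axes at that moment; what a row does not reach only later rows make up. A row lasts 1/12 s, in which the tool goes at most 41.7 mm and 7.16 degrees, less where a joint would pass 70% of its speed; a pose out of reach is approached as far as the arm can. A call with a gripper value outside its range is refused whole. "gripper" is the opening, from 0 (shut) to 1 (fully open), set as the call begins (left out, the last holds). The fingers move at their own pace and stop on an object; the grip force is fixed at half the most. Time passes only in rows, so rows that repeat a pose let the fingers close. It gives the time, the measured TCP pose, the force and the opening at its end, in the units of the state.
- get_obs(): the state, without advancing time (a new reading comes with each control period).
- viewer.camera(name): name is "scene" or "top" or "wrist"; returns (picture, depth): 420x560x3 uint8, red, green, blue; 420x560 float32, m along the optical axis (not along the pixel's ray), 0 where there is no reading.
- viewer.get_calibration(name): a dict with "intrinsics" (3x3 intrinsics, pixels), "origin" and "attitude" of the camera in the world. Camera axes: x right, y up, looking along -z (the intrinsics and any distortion apply to the point x, -y, -z); pixel columns grow to the right and rows downward; lengths in m; the calibration is good to about 2 mm. A picture is of the moment at which its call begins: read the wrist's pose just before it. get_calibration takes no time and is no camera call; for the wrist camera it gives the pose at the moment of the call.
- workorder.hand_in(): hands the job in, once; it reports no verdict.
The state is a dict: "time_s": time; "q": joint angles; "dq": joint speeds; "joint_efforts": joint torques, N m; "eef_pos": TCP position; "eef_rot": TCP orientation; "wrist_force": force on the tool from outside, world axes, zero at the start; "torque": the same for the moment, N m; "opening": opening from 0.0 (shut) to 1.0 (fully open).
Only numpy, scipy, OpenCV 4.12 (cv2) and the standard library are available. Lean on these libraries where they do the work, as an engineer would, in place of code of your own. Each camera call takes 0.05 s, during which the arm holds its last target.

## Working session

There is one attempt and no reset: what is moved stays moved. The work goes in short steps, Python scripts to look and compute and a tool call to move; the robot and the scene stay as the last step left them, time stands still between calls to the robot, and variables do not carry over. Pictures are saved under pics/ and viewed, and the job is handed in when it is done.

Besides the shell and the picture viewer there is one more tool, called after ">>>" as name(argument=value, ...) on one line, values as JSON. move_arm: Moves the arm, as the interface text tells. Its arguments: {"type":"object","properties":{"increments":{"type":"array"},"gripper":{"type":"number"}},"required":["increments"]}

```bash
mkdir -p pics; cat > h.py <<'E'
import numpy as np, cv2
from bench import get_obs, viewer, workorder, ctrl
def snap(n,f):
    c=viewer.get_calibration(n); p,d=viewer.camera(n)
    cv2.imwrite('pics/'+f+'.png',p[:,:,::-1]); np.savez('pics/'+f+'.npz',p=p,d=d,K=c['intrinsics'],o=c['origin'],a=c['attitude'])
    return p,d,c
E
python3 - <<'E'
from h import *
o=get_obs(); print(o['time_s'],o['eef_pos'],o['eef_rot'],o['opening'],ctrl.grip_point_offset)
for n in ['scene','top','wrist']:
    p,d,c=snap(n,n+'0'); print(n,c)
E
```

```text
0.0 [0.16014859 0.55166533 0.23038545] [ 3.83721659e-04  7.99692468e-01  6.00409160e-01 -8.06009648e-04] 1.0019885552992116 0.0187
scene {'intrinsics': array([[441.91843821,   0.        , 281.85517539],
       [  0.        , 441.91843821, 220.51631136],
       [  0.        ,   0.        ,   1.        ]]), 'origin': array([0.19235399, 0.42917765, 0.66938676]), 'attitude': array([-0.31708758, -0.12814779,  0.35902236,  0.86841036])}
top {'intrinsics': array([[391.13905026,   0.        , 282.36450667],
       [  0.        , 391.13905026, 207.55916046],
       [  0.        ,   0.        ,   1.        ]]), 'origin': array([ 0.50855885, -0.0515251 ,  0.91806528]), 'attitude': array([-0.70540888, -0.03201675,  0.03317053,  0.70729976])}
wrist {'intrinsics': array([[303.71393026,   0.        , 279.25833502],
       [  0.        , 303.71393026, 213.94458118],
       [  0.        ,   0.        ,   1.        ]]), 'origin': array([0.09249583, 0.57160543, 0.37326146]), 'attitude': array([ 0.79146961, -0.11376334, -0.08356289,  0.59468563])}
```

View pics/top0.png

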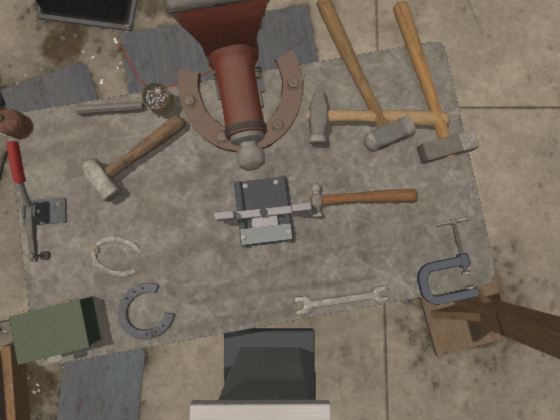

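View pics/scene0.png

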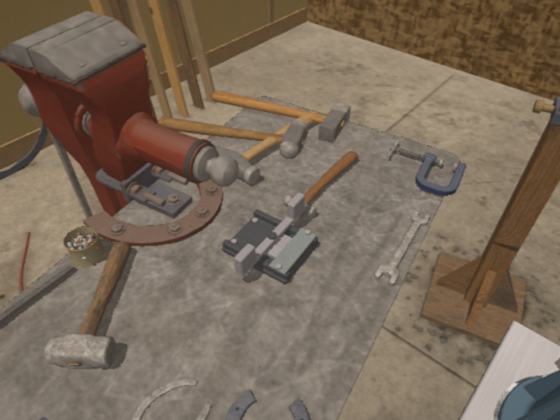

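View pics/wrist0.png

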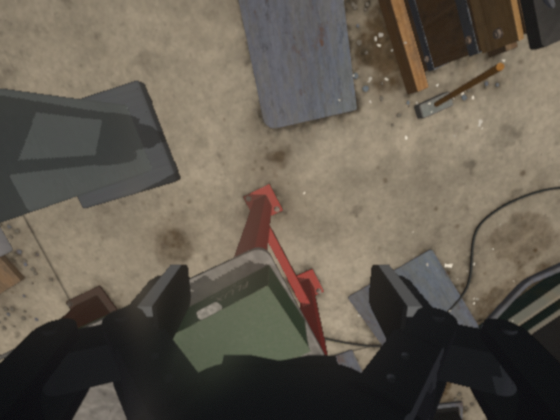

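```bash
python3 - <<'E'
import cv2
a=cv2.imread('pics/top0.png')[140:270,190:430]; cv2.imwrite('pics/t0c.png',cv2.resize(a,None,fx=3.3,fy=3.3,interpolation=cv2.INTER_CUBIC))
a=cv2.imread('pics/scene0.png')[140:290,210:370]; cv2.imwrite('pics/s0c.png',cv2.resize(a,None,fx=4,fy=4,interpolation=cv2.INTER_CUBIC))
E
```

```text
(no output)
```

View pics/t0c.png

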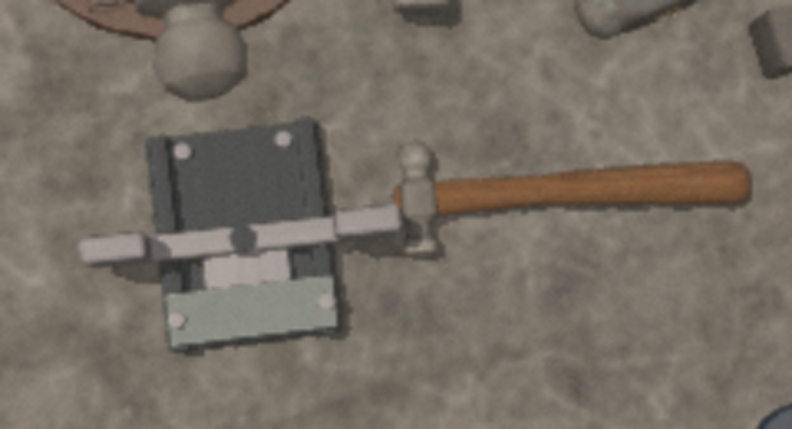

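View pics/s0c.png

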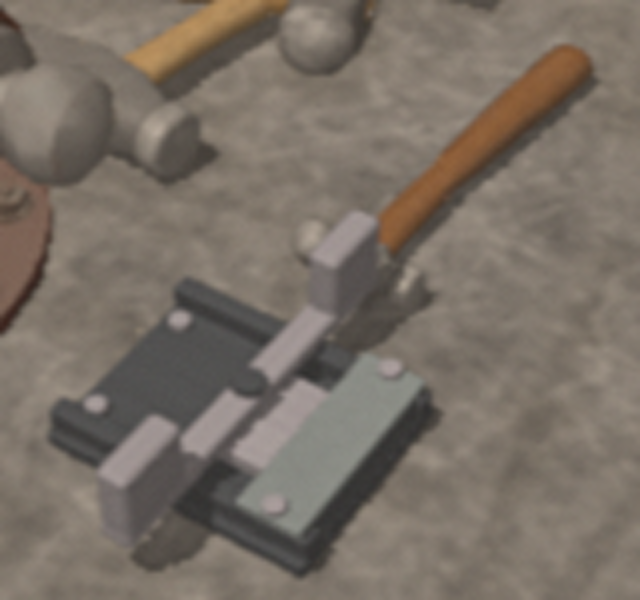

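```bash
cat >> h.py <<'E'
from scipy.spatial.transform import Rotation as Rn
def load(f):
    z=np.load('pics/'+f+'.npz'); return z['p'],z['d'],z['K'],z['o'],z['a']
def rot(a): return Rn.from_quat([a[1],a[2],a[3],a[0]]).as_matrix()
def ray(f,u,v):
    p,d,K,o,a=load(f); u=np.asarray(u,float);v=np.asarray(v,float)
    c=np.stack([(u-K[0,2])/K[0,0],-(v-K[1,2])/K[1,1],-np.ones_like(u)],-1)
    return o,c@rot(a).T
def onz(f,u,v,z):
    o,r=ray(f,u,v); t=(z-o[2])/r[...,2]; return o+r*t[...,None]
def cloud(f):
    p,d,K,o,a=load(f); v,u=np.mgrid[:d.shape[0],:d.shape[1]]
    o,r=ray(f,u,v); P=o+r*d[...,None]; P[d==0]=np.nan; return p,P
E
python3 - <<'E'
from h import *
np.set_printoptions(precision=4,suppress=True)
from scipy import ndimage
for f in ['top0','scene0']:
    p,P=cloud(f)
    print(f)
    flat=P[np.isfinite(P[...,2])]
    m=(P[...,2]>0.06)&(P[...,2]<0.085)&(P[...,0]>.3)&(P[...,0]<.65)&(P[...,1]>-.3)&(P[...,1]<.2)
    l,n=ndimage.label(m)
    for i in range(1,n+1):
        k=l==i
        if k.sum()<20: continue
        q=P[k]; r=cv2.minAreaRect(q[:,:2].astype(np.float32)*1000)
        ys,xs=np.where(k)
        print(k.sum(),'px',xs.mean(),ys.mean(),'ctr',q.mean(0),q.min(0),q.max(0),r)
    # hammer handle: orange mask
    h=cv2.cvtColor(p,cv2.COLOR_RGB2HSV)
    m=(h[...,0]<16)&(h[...,1]>120)&(h[...,2]>60)&(P[...,0]>.35)&(P[...,0]<.6)&(P[...,1]<-.1)&(P[...,1]>-.45)&(P[...,2]<.05)
    l,n=ndimage.label(m)
    for i in range(1,n+1):
        k=l==i
        if k.sum()<60: continue
        q=P[k]; ys,xs=np.where(k); print('handle',k.sum(),xs.min(),xs.max(),ys.min(),ys.max(),q.mean(0),q.min(0),q.max(0),cv2.minAreaRect(q[:,:2].astype(np.float32)*1000))
# table height check
p,P=cloud('top0');print(np.nanmedian(P[260:280,200:400,2]), P[150:160,340:400].reshape(-1,3).mean(0))
E
```

```text
top0
166 px 301.18674698795184 206.49397590361446 ctr [ 0.5891 -0.094   0.0707] [ 0.5795 -0.1156  0.06  ] [ 0.5993 -0.072   0.0752] ((589.6444702148438, -94.11756134033203), (17.92022705078125, 43.82679748535156), 5.5809831619262695)
172 px 224.07558139534885 214.82558139534885 ctr [0.5714 0.0736 0.0706] [0.5623 0.0525 0.0602] [0.5822 0.0959 0.0756] ((571.8637084960938, 74.4510269165039), (17.9548397064209, 43.83169937133789), 6.158608913421631)
scene0
180 px 295.5388888888889 200.74444444444444 ctr [ 0.5885 -0.0905  0.0689] [ 0.5805 -0.1158  0.0602] [ 0.5994 -0.0697  0.0738] ((589.9033203125, -92.48204040527344), (17.2541446685791, 46.00889205932617), 3.601820230484009)
241 px 244.02904564315352 253.95850622406638 ctr [0.5709 0.0779 0.069 ] [0.5626 0.0539 0.0601] [0.5819 0.0975 0.0746] ((572.7073974609375, 76.07313537597656), (17.076292037963867, 43.43068313598633), 5.406242370605469)
-0.00036123824409861616 [nan nan nan]
```

```bash
python3 - <<'E'
from h import *
np.set_printoptions(precision=4,suppress=True)
from scipy import ndimage
p,P=cloud('top0')
h=cv2.cvtColor(p,cv2.COLOR_RGB2HSV)
print(h[196,360],h[195,400],P[196,360],P[196,400],P[200,317],P[187,316],P[215,318],P[230,360])
for f,r in [('top0',(180,220,300,425)),('scene0',(145,230,280,365))]:
    p,P=cloud(f);h=cv2.cvtColor(p,cv2.COLOR_RGB2HSV)
    m=(h[...,0]<20)&(h[...,1]>110); k=np.zeros_like(m);k[r[0]:r[1],r[2]:r[3]]=1;m&=k
    l,n=ndimage.label(m); i=1+np.argmax(ndimage.sum(m,l,range(1,n+1)));k=l==i
    q=P[k]; q=q[np.isfinite(q).all(1)]; print(f,k.sum(),len(q),q.min(0),q.max(0),np.median(q,0))
    if len(q): print(cv2.minAreaRect(q[:,:2].astype(np.float32)*1000))
    ys,xs=np.where(k); print(cv2.minAreaRect(np.c_[xs,ys].astype(np.float32)))
    e=onz(f,xs,ys,0.015); r=cv2.minAreaRect(e[:,:2].astype(np.float32)*1000); print('z=.015',r,cv2.boxPoints(r))
    # strap / head
p,P=cloud('top0')
m=(P[...,2]>0.010)&(P[...,2]<0.05); m[:, :300]=0; m[:,425:]=0; m[:180]=0; m[222:]=0
l,n=ndimage.label(m)
for i in range(1,n+1):
    k=l==i
    if k.sum()>20:
        q=P[k]; print(k.sum(),q.min(0),q.max(0),cv2.minAreaRect(q[:,:2].astype(np.float32)*1000))
        s=np.argsort(q[:,1])[::40]; print(q[s])
E
```

```text
[ 14 132 133] [ 13 126 138] [ 0.6173 -0.2317  0.0253] [ 0.6173 -0.3242  0.0236] [ 0.6084 -0.1327  0.0247] [ 0.6387 -0.1309  0.0237] [ 0.5737 -0.1345  0.0263] [ 0.5401 -0.2346  0.0022]
top0 922 919 [ 0.5998 -0.3626  0.0125] [ 0.6342 -0.1445  0.0288] [ 0.6156 -0.2638  0.0213]
((615.5523681640625, -253.42327880859375), (27.36410140991211, 218.2774200439453), 3.028498649597168)
((369.0041198730469, 197.0787353515625), (11.930854797363281, 94.2905502319336), 86.98721313476562)
z=.015 ((616.0408935546875, -254.76431274414062), (27.91605567932129, 219.71725463867188), 2.8873608112335205) [[ 596.5667 -145.7483]
 [ 607.6345 -365.1866]
 [ 635.5151 -363.7804]
 [ 624.4473 -144.3421]]
scene0 614 610 [ 0.6017 -0.3605  0.0112] [ 0.6307 -0.1471  0.0275] [ 0.6135 -0.2593  0.0207]
((616.6968994140625, -253.69552612304688), (24.029388427734375, 213.7707061767578), 1.7138046026229858)
((329.3475646972656, 175.72293090820312), (10.411609649658203, 68.680419921875), 47.9356689453125)
z=.015 ((616.1071166992188, -260.1331481933594), (29.267498016357422, 218.8794708251953), 4.040539264678955) [[ 593.7984 -1
[... 481 characters left out ...]
 0.6066 -0.2982  0.0165]
 [ 0.6108 -0.2901  0.0209]
 [ 0.6218 -0.2824  0.0254]
 [ 0.6296 -0.2749  0.0192]
 [ 0.6245 -0.2669  0.023 ]
 [ 0.6155 -0.258   0.0208]
 [ 0.6302 -0.2501  0.0158]
 [ 0.62   -0.2415  0.0228]
 [ 0.62   -0.2322  0.023 ]
 [ 0.6131 -0.223   0.0222]
 [ 0.6068 -0.2124  0.0163]
 [ 0.6203 -0.2025  0.021 ]
 [ 0.6134 -0.1933  0.0205]
 [ 0.6176 -0.1835  0.0243]
 [ 0.6131 -0.1744  0.023 ]
 [ 0.6208 -0.1637  0.0176]
 [ 0.6135 -0.1563  0.0207]
 [ 0.6065 -0.1469  0.021 ]
 [ 0.5885 -0.1404  0.0147]
 [ 0.5903 -0.1375  0.0213]
 [ 0.6106 -0.1349  0.0261]
 [ 0.576  -0.1322  0.0264]
 [ 0.6482 -0.1287  0.0226]
 [ 0.6386 -0.1262  0.0246]
 [ 0.595  -0.1238  0.0202]
 [ 0.5969 -0.1212  0.0243]]
```

```bash
cat >> h.py <<'E'
def inc(x,y,z,yaw):
    "tool increments to TCP pos with tool-x heading yaw(deg), pointing down"
    o=get_obs(); q=o['eef_rot']; R=rot(q); d=R.T@(np.array([x,y,z])-o['eef_pos'])
    cy=np.degrees(np.arctan2(R[1,0],R[0,0])); t=-(yaw-cy); t=(t+180)%360-180
    print('t',round(o['time_s'],2),'pos',o['eef_pos'].round(4),'yaw',round(cy,2),'q6',o['q'][5].round(3),'F',o['wrist_force'].round(2),'open',round(o['opening'],3)); print('inc',d.round(4),'turn',round(t,2))
E
python3 - <<'E'
from h import *
np.set_printoptions(precision=4,suppress=True)
inc(.611,-.170,.15,2.9)
p,P=cloud('top0')
# strap & bed orientation, heights
m=(P[...,2]>0.024)&(P[...,2]<0.04);m[:222]=0;m[250:]=0;m[:,:230]=0;m[:,300:]=0
q=P[m];print(m.sum(),q.min(0),q.max(0),cv2.minAreaRect(q[:,:2].astype(np.float32)*1000))
m=(P[...,2]>0.008)&(P[...,2]<0.05);m[:170]=0;m[250:]=0;m[:,:228]=0;m[:,298:]=0
q=P[m];print(cv2.minAreaRect(q[:,:2].astype(np.float32)*1000), q.min(0),q.max(0))
print('horn',P[165,250],P[168,250],P[155,250])
E
```

```text
t 0.15 pos [0.1602 0.5518 0.2306] yaw 73.8 q6 -0.206 F [ 0.88  0.26 -0.06] open 1.0
inc [-0.5672  0.6343  0.0812] turn 70.9
823 [ 0.5059 -0.0748  0.024 ] [0.5582 0.0438 0.0351] ((536.630859375, -14.69290542602539), (50.764617919921875, 116.2779769897461), 6.026785850524902)
((584.8694458007812, -7.593788146972656), (151.5828399658203, 154.7936553955078), 6.659129619598389) [ 0.5036 -0.0861  0.008 ] [0.6671 0.0678 0.0499]
horn [0.6592 0.0091 0.1781] [0.6544 0.0095 0.1726] [0.6764 0.0083 0.188 ]
```

>>> move_arm(increments=[{"tx": -0.567, "ty": 0.634, "tz": 0.0, "turn": 70.9}, {"tx": -0.567, "ty": 0.634, "tz": 0.0, "turn": 70.9}, {"tx": -0.567, "ty": 0.634, "tz": 0.0, "turn": 70.9}, {"tx": -0.567, "ty": 0.634, "tz": 0.0, "turn": 70.9}, {"tx": -0.567, "ty": 0.634, "tz": 0.0, "turn": 70.9}, {"tx": -0.567, "ty": 0.634, "tz": 0.0, "turn": 70.9}, {"tx": -0.567, "ty": 0.634, "tz": 0.0, "turn": 70.9}, {"tx": -0.567, "ty": 0.634, "tz": 0.0, "turn": 70.9}, {"tx": -0.567, "ty": 0.634, "tz": 0.0, "turn": 70.9}, {"tx": -0.567, "ty": 0.634, "tz": 0.0, "turn": 70.9}, {"tx": -0.567, "ty": 0.634, "tz": 0.0, "turn": 70.9}, {"tx": -0.567, "ty": 0.634, "tz": 0.0, "turn": 70.9}, {"tx": -0.567, "ty": 0.634, "tz": 0.0, "turn": 70.9}, {"tx": -0.567, "ty": 0.634, "tz": 0.0, "turn": 70.9}, {"tx": -0.567, "ty": 0.634, "tz": 0.0, "turn": 70.9}, {"tx": -0.567, "ty": 0.634, "tz": 0.0, "turn": 70.9}, {"tx": -0.567, "ty": 0.634, "tz": 0.0, "turn": 70.9}, {"tx": -0.567, "ty": 0.634, "tz": 0.0, "turn": 70.9}, {"tx": -0.567, "ty": 0.634, "tz": 0.06, "turn": 70.9}, {"tx": -0.567, "ty": 0.634, "tz": 0.08, "turn": 70.9}])

```text
time_s: 1.82
eef_pos: [0.5959, -0.144, 0.184]
eef_rot: [0.001, 1.0, 0.025, 0.003]
wrist_force: [-0.2, 0.8, 0.1]
opening: 1.0
```

```bash
python3 - <<'E'
from h import *
snap('wrist','wrist1')
inc(.611,-.170,.10,2.9)
E
```

```text
t 1.87 pos [ 0.5936 -0.1468  0.1736] yaw 2.66 q6 -0.481 F [-4.1  -2.31 -4.72] open 1.002
inc [0.0167 0.0241 0.0735] turn -0.24
```

View pics/wrist1.png

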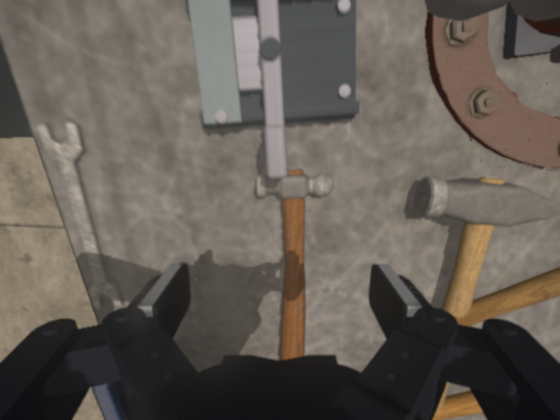

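>>> move_arm(increments=[{"tx": 0.017, "ty": 0.024, "tz": 0.073, "turn": -0.2}, {"tx": 0.017, "ty": 0.024, "tz": 0.073, "turn": -0.2}, {"tx": 0.017, "ty": 0.024, "tz": 0.073, "turn": -0.2}, {"tx": 0.017, "ty": 0.024, "tz": 0.073, "turn": -0.2}, {"tx": 0.017, "ty": 0.024, "tz": 0.073, "turn": -0.2}])

```text
time_s: 2.28
eef_pos: [0.6116, -0.1633, 0.1102]
eef_rot: [0.0, 1.0, 0.027, 0.0]
wrist_force: [-0.2, 0.4, 0.8]
opening: 1.002
```

```bash
python3 - <<'E'
from h import *
snap('wrist','wrist2')
inc(.611,-.170,.002,2.9)
p,d,K,o,a=load('wrist2')
for z in [.022]:
  h=cv2.cvtColor(p,cv2.COLOR_RGB2HSV)
  m=((h[...,0]<20)&(h[...,1]>110)&(h[...,2]>60)).astype(np.uint8)
  m[:, :230]=0;m[:,360:]=0
  n,l,s,c=cv2.connectedComponentsWithStats(m)
  for i in range(1,n):
    if s[i,4]<40: continue
    ys,xs=np.where(l==i); q=onz('wrist2',xs,ys,z); print(s[i],cv2.minAreaRect(q[:,:2].astype(np.float32)*1000), q.min(0),q.max(0))
    for v in range(ys.min()+3,ys.max(),15):
        e=xs[ys==v]; print(onz('wrist2',[e.min()-.5,e.max()+.5],[v,v],.013)[:,:2].round(4).tolist())
E
```

```text
t 2.33 pos [ 0.6124 -0.1635  0.1116] yaw 3.13 q6 -0.503 F [ 0.1  -0.75  0.3 ] open 0.994
inc [-0.0021  0.0063  0.1096] turn 0.23
[268 157  24   6 126] ((609.6883544921875, -117.4318618774414), (17.332334518432617, 3.7269399166107178), 3.121148109436035) [ 0.60102215 -0.11951864  0.022     ] [ 0.61840235 -0.11514196  0.022     ]
[[0.6004, -0.1193], [0.6191, -0.1183]]
[ 267  195   29  166 4157] ((616.844970703125, -222.40911865234375), (25.709442138671875, 155.73004150390625), 3.1166696548461914) [ 0.60153681 -0.30040648  0.022     ] [ 0.63367226 -0.14416594  0.022     ]
[[0.6009, -0.1498], [0.6228, -0.1486]]
[[0.6023, -0.1624], [0.6245, -0.1612]]
[[0.6037, -0.1754], [0.6245, -0.1743]]
[[0.6051, -0.1888], [0.6254, -0.1877]]
[[0.6066, -0.2025], [0.6264, -0.2015]]
[[0.6081, -0.2167], [0.6273, -0.2157]]
[[0.608, -0.2315], [0.6283, -0.2303]]
[[0.6087, -0.2466], [0.6302, -0.2454]]
[[0.6076, -0.2623], [0.6313, -0.261]]
[[0.6083, -0.2785], [0.6334, -0.2771]]
[[0.6081, -0.2952], [0.6336, -0.2938]]
```

View pics/wrist2.png

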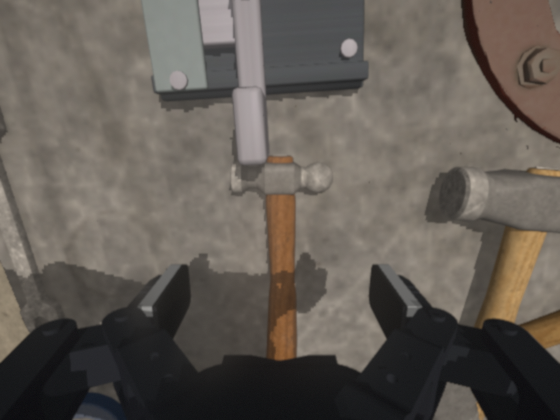

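>>> move_arm(increments=[{"tz": 0.04}, {"tz": 0.07}, {"tz": 0.07}, {"tz": 0.07}])

```text
validation failed for argument at $.in...
```

```bash
python3 - <<'E'
from h import *
inc(.6135,-.170,.001,3.1)
E
```

```text
t 2.33 pos [ 0.6124 -0.1635  0.1116] yaw 3.13 q6 -0.503 F [ 0.1  -0.75  0.3 ] open 0.994
inc [0.0004 0.0064 0.1106] turn 0.03
```

>>> move_arm(increments=[{"tx": 0, "ty": 0, "tz": 0.04, "turn": 0}, {"tx": 0, "ty": 0.006, "tz": 0.07, "turn": 0}, {"tx": 0, "ty": 0.006, "tz": 0.07, "turn": 0}, {"tx": 0, "ty": 0.006, "tz": 0.07, "turn": 0}])

```text
time_s: 2.67
eef_pos: [0.6115, -0.169, 0.0402]
eef_rot: [-0.0, 1.0, 0.027, -0.0]
wrist_force: [-0.1, 1.3, 0.4]
opening: 1.001
```

```bash
python3 - <<'E'
from h import *
inc(.6135,-.170,.001,3.1)
E
```

```text
t 2.67 pos [ 0.6115 -0.169   0.0402] yaw 3.12 q6 -0.511 F [-0.12  1.28  0.42] open 1.001
inc [0.002  0.0011 0.0392] turn 0.02
```

>>> move_arm(increments=[{"tx": 0.002, "ty": 0.001, "tz": 0.025, "turn": 0}, {"tx": 0.002, "ty": 0.001, "tz": 0.038, "turn": 0}, {"tx": 0.002, "ty": 0.001, "tz": 0.038, "turn": 0}, {"tx": 0.002, "ty": 0.001, "tz": 0.038, "turn": 0}])

```text
time_s: 3.0
eef_pos: [0.614, -0.1702, 0.0022]
eef_rot: [0.0, 1.0, 0.027, 0.0]
wrist_force: [-0.4, -1.0, -0.4]
opening: 1.001
```

>>> move_arm(gripper=0, increments=[{"tx": 0, "ty": 0, "tz": 0, "turn": 0}, {"tx": 0, "ty": 0, "tz": 0, "turn": 0}, {"tx": 0, "ty": 0, "tz": 0, "turn": 0}, {"tx": 0, "ty": 0, "tz": 0, "turn": 0}, {"tx": 0, "ty": 0, "tz": 0, "turn": 0}, {"tx": 0, "ty": 0, "tz": 0, "turn": 0}, {"tx": 0, "ty": 0, "tz": 0, "turn": 0}, {"tx": 0, "ty": 0, "tz": 0, "turn": 0}, {"tx": 0, "ty": 0, "tz": 0, "turn": 0}, {"tx": 0, "ty": 0, "tz": 0, "turn": 0}])

```text
time_s: 3.83
eef_pos: [0.614, -0.1706, 0.0017]
eef_rot: [0.0, 1.0, 0.027, 0.0]
wrist_force: [-1.4, 0.9, 5.5]
opening: 0.266
```

```bash
python3 - <<'E'
from h import *
inc(.6135,-.205,.006,3.1)
E
```

```text
t 3.83 pos [ 0.614  -0.1706  0.0017] yaw 3.09 q6 -0.511 F [-1.41  0.89  5.54] open 0.266
inc [-0.0023  0.0343 -0.0043] turn -0.01
```

>>> move_arm(increments=[{"tx": 0, "ty": 0.008, "tz": -0.003, "turn": 0}, {"tx": 0, "ty": 0.02, "tz": -0.005, "turn": 0}, {"tx": 0, "ty": 0.032, "tz": -0.008, "turn": 0}, {"tx": 0, "ty": 0.035, "tz": -0.03, "turn": 0}, {"tx": 0, "ty": 0.035, "tz": -0.06, "turn": 0}, {"tx": 0, "ty": 0.035, "tz": -0.09, "turn": 0}, {"tx": 0, "ty": 0.035, "tz": -0.108, "turn": 0}, {"tx": -0.03, "ty": 0.02, "tz": -0.108, "turn": -1}, {"tx": -0.06, "ty": 0.0, "tz": -0.108, "turn": -2}, {"tx": -0.09, "ty": -0.02, "tz": -0.108, "turn": -2.9}, {"tx": -0.101, "ty": -0.05, "tz": -0.108, "turn": -2.9}, {"tx": -0.101, "ty": -0.08, "tz": -0.108, "turn": -2.9}, {"tx": -0.101, "ty": -0.11, "tz": -0.108, "turn": -2.9}, {"tx": -0.101, "ty": -0.14, "tz": -0.108, "turn": -2.9}, {"tx": -0.101, "ty": -0.17, "tz": -0.108, "turn": -2.9}, {"tx": -0.101, "ty": -0.195, "tz": -0.108, "turn": -2.9}, {"tx": -0.101, "ty": -0.206, "tz": -0.108, "turn": -2.9}, {"tx": -0.101, "ty": -0.206, "tz": -0.108, "turn": -2.9}, {"tx": -0.101, "ty": -0.206, "tz": -0.108, "turn": -2.9}])

```text
time_s: 5.42
eef_pos: [0.5019, 0.0291, 0.109]
eef_rot: [0.0, 0.999, 0.053, 0.0]
wrist_force: [-0.5, -0.3, -3.5]
opening: 0.268
```

```bash
python3 - <<'E'
from h import *
inc(.502,.0295,.044,6)
snap('wrist','wrist3');snap('scene','scene3');snap('top','top3')
E
```

```text
t 5.42 pos [0.5019 0.0291 0.109 ] yaw 6.04 q6 -0.283 F [-0.5  -0.33 -3.47] open 0.268
inc [ 0.0001 -0.0004  0.065 ] turn 0.04
```

View pics/wrist3.png

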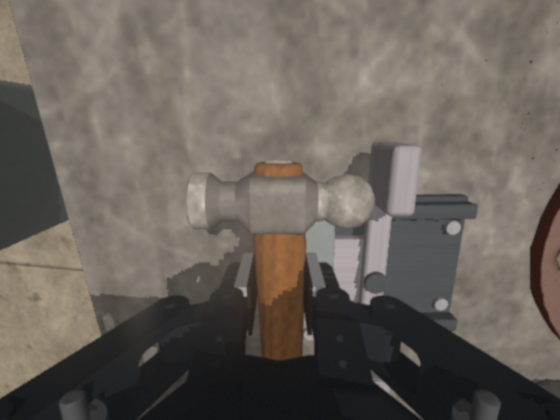

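View pics/scene3.png

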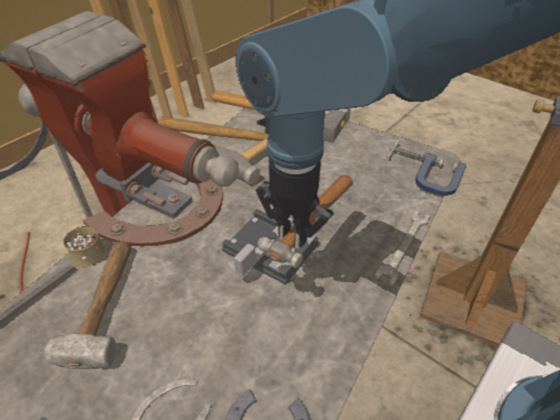

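View pics/top3.png

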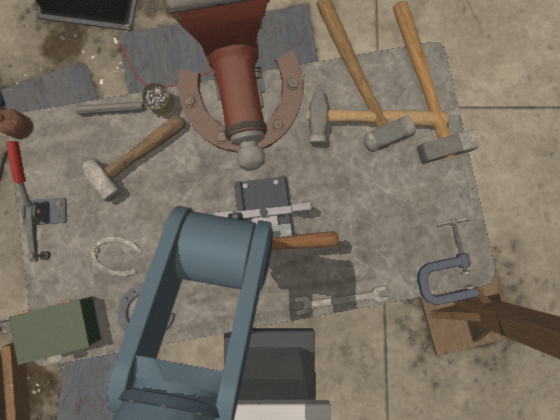

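```bash
python3 - <<'E'
from h import *
P=onz('wrist3',[375,187,279,279],[200,200,165,233],.120); print(P.round(4))
g=np.array([.5019,.0291]); ex=np.array([.9945,.1045]);ey=np.array([-.1045,.9945])
for q in P: print(((q[:2]-g)@ex).round(4),((q[:2]-g)@ey).round(4))
p,Q=cloud('wrist3')
print(Q[200,345],Q[200,279])
for f in ['top0','top3','wrist3']:
    p,Q=cloud(f); m=(Q[...,2]>0.066)&(Q[...,2]<.078)&(Q[...,0]>.55)&(Q[...,0]<.61)&(abs(Q[...,1])<.12)
    if f=='wrist3': m[:,:370]=0
    n,l,s,c=cv2.connectedComponentsWithStats(m.astype(np.uint8))
    for i in range(1,n):
        if s[i,4]>40: print(f,s[i,4],cv2.minAreaRect(Q[l==i][:,:2].astype(np.float32)*1000))
E
```

```text
[[0.5406 0.0722 0.12  ]
 [0.4573 0.0633 0.12  ]
 [0.4964 0.0831 0.12  ]
 [0.4997 0.0521 0.12  ]]
0.043 0.0388
-0.0408 0.0387
0.0002 0.0543
0.0002 0.0231
[0.5246215  0.07316958 0.13088819] [0.49768448 0.07130144 0.13493446]
top0 159 ((589.7008056640625, -94.69203186035156), (17.918676376342773, 42.672786712646484), 5.5855512619018555)
top0 162 ((571.869384765625, 74.62614440917969), (17.906063079833984, 43.48469161987305), 6.158608436584473)
top3 161 ((589.5321044921875, -94.64888000488281), (17.973310470581055, 42.49104309082031), 4.741954326629639)
top3 84 ((574.3232421875, 74.73826599121094), (12.865556716918945, 41.57969284057617), 6.3289618492126465)
wrist3 2167 ((572.5518188476562, 75.17749786376953), (18.099700927734375, 43.54166030883789), 5.854287624359131)
wrist3 129 ((591.1329345703125, -76.03502655029297), (4.7309136390686035, 18.32013702392578), 55.07343292236328)
```

>>> move_arm(increments=[{"tx": 0, "ty": 0, "tz": 0.03, "turn": 0}, {"tx": 0, "ty": 0, "tz": 0.055, "turn": 0}, {"tx": 0, "ty": 0, "tz": 0.065, "turn": 0}, {"tx": 0, "ty": 0, "tz": 0.065, "turn": 0}, {"tx": 0.01, "ty": 0, "tz": 0.065, "turn": 0}, {"tx": 0.018, "ty": 0, "tz": 0.065, "turn": 0}, {"tx": 0.024, "ty": 0, "tz": 0.065, "turn": 0}, {"tx": 0.028, "ty": 0, "tz": 0.065, "turn": 0}, {"tx": 0.031, "ty": 0, "tz": 0.065, "turn": 0}, {"tx": 0.034, "ty": 0, "tz": 0.065, "turn": 0}, {"tx": 0.037, "ty": 0, "tz": 0.065, "turn": 0}, {"tx": 0.039, "ty": 0, "tz": 0.065, "turn": 0}, {"tx": 0.039, "ty": 0, "tz": 0.065, "turn": 0}, {"tx": 0.039, "ty": 0, "tz": 0.065, "turn": 0}])

```text
time_s: 6.73
eef_pos: [0.5406, 0.034, 0.044]
eef_rot: [-0.0, 0.999, 0.052, 0.0]
wrist_force: [-1.7, -0.1, -3.8]
opening: 0.27
```

```bash
cat >> h.py <<'E'
def lugs(f):
    p,Q=cloud(f); ex=np.array([.9945,.1045]);ey=np.array([-.1045,.9945]);c0=np.array([.5807,-.0100])
    m=(Q[...,2]>0.066)&(Q[...,2]<.078)&(Q[...,0]>.53)&(Q[...,0]<.68)&(abs(Q[...,1])<.125)
    n,l,s,c=cv2.connectedComponentsWithStats(m.astype(np.uint8))
    for i in range(1,n):
        if s[i,4]>40:
            r=cv2.minAreaRect(Q[l==i][:,:2].astype(np.float32)*1000); w=np.array(r[0])/1000-c0
            print(f,s[i,4],'bed x,y mm',(w@ex*1000).round(1),(w@ey*1000).round(1),[round(t,1) for t in r[1]],round(r[2],1))
E
python3 - <<'E'
from h import *
for n in ['wrist','top']:
    snap(n,n+'4'); lugs(n+'4')
inc(.54,.035,.044,6)
E
```

```text
wrist4 4757 bed x,y mm 14.0 85.0 [17.9, 43.2] 1.4
wrist4 2763 bed x,y mm -31.2 86.8 [23.5, 23.5] 5.7
wrist4 871 bed x,y mm -5.7 87.0 [14.5, 15.8] 84.8
wrist4 469 bed x,y mm -16.8 48.2 [13.8, 22.5] 5.8
wrist4 47 bed x,y mm -46.1 41.4 [0.2, 9.4] 5.8
top4 163 bed x,y mm 0.9 -85.4 [17.9, 41.8] 0.4
t 6.83 pos [0.5406 0.034  0.044 ] yaw 5.99 q6 -0.261 F [-1.16 -0.24 -3.75] open 0.263
inc [-0.0005 -0.0011  0.    ] turn -0.01
```

View pics/wrist4.png

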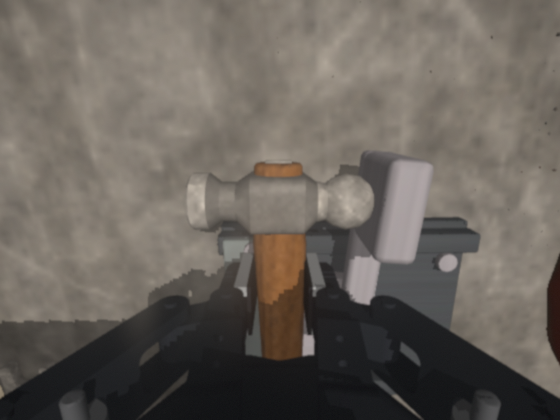

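>>> move_arm(increments=[{"tx": -0.02, "ty": 0, "tz": 0, "turn": 0}, {"tx": -0.04, "ty": 0, "tz": 0, "turn": 0}, {"tx": -0.045, "ty": 0.02, "tz": 0, "turn": 0}, {"tx": -0.045, "ty": 0.05, "tz": 0, "turn": 0}, {"tx": -0.045, "ty": 0.085, "tz": 0, "turn": 0}, {"tx": -0.045, "ty": 0.12, "tz": 0, "turn": 0}, {"tx": -0.045, "ty": 0.15, "tz": 0, "turn": 0}, {"tx": -0.045, "ty": 0.17, "tz": 0, "turn": 0}, {"tx": -0.045, "ty": 0.17, "tz": 0, "turn": 0}, {"tx": -0.035, "ty": 0.17, "tz": 0, "turn": 0}, {"tx": -0.025, "ty": 0.17, "tz": 0, "turn": 0}, {"tx": -0.018, "ty": 0.17, "tz": 0, "turn": 0}, {"tx": -0.013, "ty": 0.17, "tz": 0, "turn": 0}, {"tx": -0.009, "ty": 0.17, "tz": 0, "turn": 0}, {"tx": -0.005, "ty": 0.17, "tz": 0, "turn": 0}, {"tx": -0.001, "ty": 0.17, "tz": 0, "turn": 0}, {"tx": 0.003, "ty": 0.17, "tz": 0, "turn": 0}, {"tx": 0.006, "ty": 0.17, "tz": 0, "turn": 0}, {"tx": 0.008, "ty": 0.17, "tz": 0, "turn": 0}, {"tx": 0.008, "ty": 0.17, "tz": 0, "turn": 0}])

```text
time_s: 8.5
eef_pos: [0.5663, -0.1339, 0.0438]
eef_rot: [-0.0, 0.999, 0.052, -0.0]
wrist_force: [-2.7, 1.5, -3.1]
opening: 0.264
```

```bash
python3 - <<'E'
from h import *
for n in ['wrist','top']:
    snap(n,n+'5'); lugs(n+'5')
inc(.54,.035,.044,6)
E
```

```text
wrist5 4804 bed x,y mm 22.0 -83.6 [17.7, 43.4] 8.5
wrist5 3887 bed x,y mm -28.6 -82.8 [33.6, 23.4] 5.7
wrist5 522 bed x,y mm -56.2 -83.1 [7.0, 17.2] 0.0
wrist5 731 bed x,y mm 2.4 -82.4 [13.8, 14.3] 15.1
wrist5 183 bed x,y mm -41.3 -110.7 [6.6, 1.2] 1.4
wrist5 319 bed x,y mm -8.6 -112.6 [14.1, 4.2] 0.0
top5 162 bed x,y mm 15.1 85.4 [17.8, 43.6] 8.1
top5 61 bed x,y mm -37.8 -84.7 [17.6, 19.1] 63.1
t 8.6 pos [ 0.5663 -0.1342  0.0439] yaw 6.0 q6 -0.542 F [-1.86  1.18 -4.9 ] open 0.264
inc [-8.40e-03 -1.71e-01 -1.00e-04] turn -0.0
```

View pics/wrist5.png

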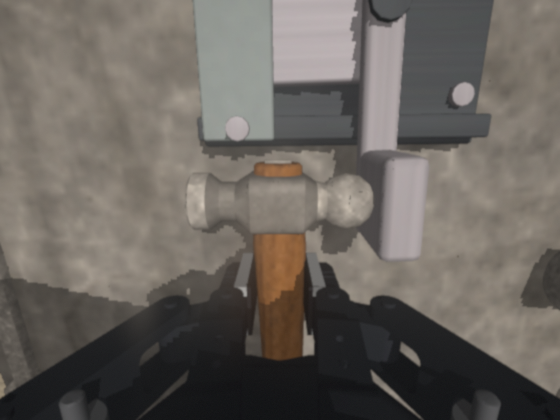

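>>> move_arm(increments=[{"tx": 0.003, "ty": 0, "tz": 0, "turn": 0}, {"tx": 0.006, "ty": 0, "tz": 0, "turn": 0}, {"tx": 0.008, "ty": 0, "tz": 0, "turn": 0}, {"tx": 0.008, "ty": 0, "tz": 0, "turn": 0}, {"tx": 0.008, "ty": 0, "tz": 0, "turn": 0}])

```text
time_s: 9.02
eef_pos: [0.5744, -0.1335, 0.044]
eef_rot: [0.0, 0.999, 0.052, 0.0]
wrist_force: [-2.7, 0.1, -4.9]
opening: 0.263
```

```bash
python3 - <<'E'
from h import *
for n in ['wrist','top']:
    snap(n,n+'6'); lugs(n+'6')
inc(.54,.035,.044,6)
E
```

```text
wrist6 4814 bed x,y mm 30.1 -83.1 [17.7, 43.4] 10.8
wrist6 3903 bed x,y mm -20.8 -83.1 [34.9, 23.9] 5.8
wrist6 1012 bed x,y mm -50.8 -83.3 [12.9, 17.2] 3.5
wrist6 776 bed x,y mm 10.9 -83.4 [15.0, 13.6] 40.7
wrist6 364 bed x,y mm -0.6 -113.1 [4.6, 14.3] 89.0
wrist6 215 bed x,y mm -33.3 -111.3 [6.8, 1.3] 4.9
top6 161 bed x,y mm 16.6 85.9 [18.1, 43.2] 10.3
top6 81 bed x,y mm -27.6 -83.0 [22.5, 21.7] 50.3
t 9.12 pos [ 0.5744 -0.1336  0.0441] yaw 5.99 q6 -0.534 F [-2.18  0.74 -3.57] open 0.261
inc [-0.0166 -0.1713 -0.    ] turn -0.01
```

>>> move_arm(increments=[{"tx": -0.02, "ty": 0, "tz": 0, "turn": 0}, {"tx": -0.04, "ty": 0, "tz": 0, "turn": 0}, {"tx": -0.045, "ty": -0.02, "tz": 0, "turn": 0}, {"tx": -0.045, "ty": -0.05, "tz": 0, "turn": 0}, {"tx": -0.045, "ty": -0.085, "tz": 0, "turn": 0}, {"tx": -0.045, "ty": -0.12, "tz": 0, "turn": 0}, {"tx": -0.045, "ty": -0.15, "tz": 0, "turn": 0}, {"tx": -0.045, "ty": -0.17, "tz": 0, "turn": 0}, {"tx": -0.045, "ty": -0.17, "tz": 0, "turn": 0}, {"tx": -0.035, "ty": -0.17, "tz": 0, "turn": 0}, {"tx": -0.025, "ty": -0.17, "tz": 0, "turn": 0}, {"tx": -0.018, "ty": -0.17, "tz": 0, "turn": 0}, {"tx": -0.013, "ty": -0.17, "tz": 0, "turn": 0}, {"tx": -0.009, "ty": -0.17, "tz": 0, "turn": 0}, {"tx": -0.005, "ty": -0.17, "tz": 0, "turn": 0}, {"tx": -0.001, "ty": -0.17, "tz": 0, "turn": 0}, {"tx": 0.003, "ty": -0.17, "tz": 0, "turn": 0}, {"tx": 0.007, "ty": -0.17, "tz": 0, "turn": 0}, {"tx": 0.01, "ty": -0.17, "tz": 0, "turn": 0}, {"tx": 0.01, "ty": -0.17, "tz": 0, "turn": 0}])

```text
time_s: 10.78
eef_pos: [0.5671, 0.0365, 0.044]
eef_rot: [0.0, 0.999, 0.052, 0.0]
wrist_force: [-2.7, -1.5, -3.6]
opening: 0.265
```

```bash
python3 - <<'E'
from h import *
for n in ['wrist','top']:
    snap(n,n+'7'); lugs(n+'7')
inc(.54,.035,.044,6)
E
```

```text
wrist7 4798 bed x,y mm 40.9 85.3 [18.2, 43.5] 2.7
wrist7 3954 bed x,y mm -10.6 86.6 [35.9, 23.7] 5.0
wrist7 622 bed x,y mm -37.8 87.0 [18.2, 7.9] 89.9
wrist7 871 bed x,y mm 20.8 86.6 [14.9, 14.9] 79.1
wrist7 477 bed x,y mm -26.4 48.3 [14.0, 22.2] 5.9
wrist7 474 bed x,y mm 4.5 49.7 [22.7, 13.8] 58.3
top7 164 bed x,y mm 29.6 -84.1 [18.0, 41.7] 0.7
t 10.88 pos [0.5668 0.0367 0.044 ] yaw 5.99 q6 -0.249 F [-1.05 -0.73 -3.99] open 0.267
inc [-0.0268 -0.0011 -0.    ] turn -0.01
```

View pics/wrist7.png

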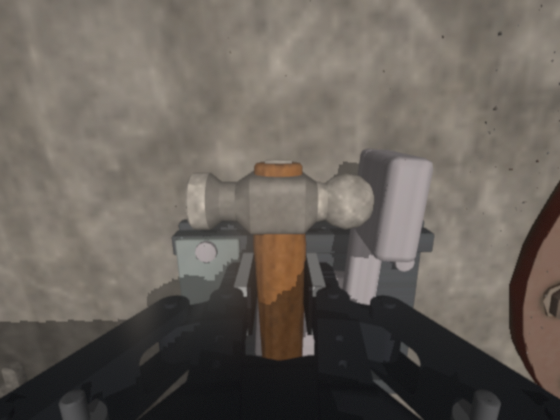

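>>> move_arm(increments=[{"tx": 0.003, "ty": 0, "tz": 0, "turn": 0}, {"tx": 0.003, "ty": 0, "tz": 0, "turn": 0}, {"tx": -0.017, "ty": 0, "tz": 0, "turn": 0}, {"tx": -0.037, "ty": 0, "tz": 0, "turn": 0}, {"tx": -0.04, "ty": 0.03, "tz": 0, "turn": 0}, {"tx": -0.04, "ty": 0.07, "tz": 0, "turn": 0}, {"tx": -0.04, "ty": 0.11, "tz": 0, "turn": 0}, {"tx": -0.04, "ty": 0.145, "tz": 0, "turn": 0}, {"tx": -0.04, "ty": 0.17, "tz": 0, "turn": 0}, {"tx": -0.04, "ty": 0.17, "tz": 0, "turn": 0}, {"tx": -0.03, "ty": 0.17, "tz": 0, "turn": 0}, {"tx": -0.02, "ty": 0.17, "tz": 0, "turn": 0}, {"tx": -0.014, "ty": 0.17, "tz": 0, "turn": 0}, {"tx": -0.01, "ty": 0.17, "tz": 0, "turn": 0}, {"tx": -0.007, "ty": 0.17, "tz": 0, "turn": 0}, {"tx": -0.004, "ty": 0.17, "tz": 0, "turn": 0}, {"tx": -0.001, "ty": 0.17, "tz": 0, "turn": 0}, {"tx": 0.001, "ty": 0.17, "tz": 0, "turn": 0}, {"tx": 0.002, "ty": 0.17, "tz": 0, "turn": 0}, {"tx": 0.002, "ty": 0.17, "tz": 0, "turn": 0}])

```text
time_s: 12.55
eef_pos: [0.5859, -0.1317, 0.0437]
eef_rot: [-0.0, 0.999, 0.052, -0.0]
wrist_force: [-2.5, 0.9, -4.0]
opening: 0.266
```

```bash
python3 - <<'E'
from h import *
for n in ['wrist','top']:
    snap(n,n+'8'); lugs(n+'8')
inc(.54,.035,.044,6)
E
```

```text
wrist8 4803 bed x,y mm 41.7 -84.0 [18.2, 43.5] 4.9
wrist8 3855 bed x,y mm -8.4 -82.6 [33.9, 23.6] 6.0
wrist8 986 bed x,y mm -38.9 -82.3 [13.3, 17.6] 4.2
wrist8 704 bed x,y mm 21.9 -83.0 [14.6, 13.3] 78.0
wrist8 227 bed x,y mm -21.3 -110.9 [3.3, 7.1] 76.2
wrist8 375 bed x,y mm 10.9 -112.8 [13.7, 6.0] 7.9
top8 158 bed x,y mm 43.5 85.9 [17.9, 42.8] 5.9
top8 96 bed x,y mm -12.4 -84.4 [24.2, 24.6] 64.1
t 12.65 pos [ 0.5858 -0.1319  0.0438] yaw 6.0 q6 -0.524 F [-2.42  1.5  -3.8 ] open 0.261
inc [-2.810e-02 -1.708e-01 -1.000e-04] turn 0.0
```

View pics/top8.png

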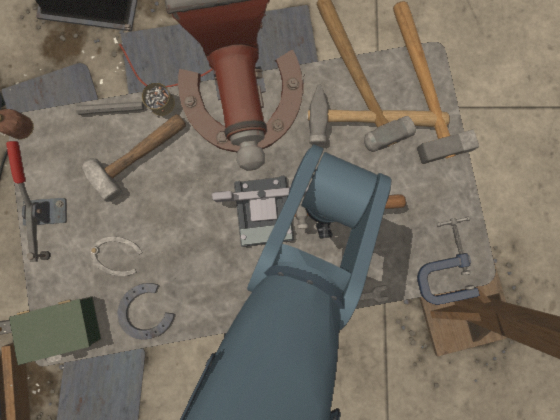

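>>> move_arm(increments=[{"tx": -0.012, "ty": 0, "tz": 0, "turn": 0}, {"tx": -0.022, "ty": 0.01, "tz": 0, "turn": 0}, {"tx": -0.022, "ty": 0.035, "tz": 0, "turn": 0}, {"tx": -0.022, "ty": 0.055, "tz": 0, "turn": 0}, {"tx": -0.022, "ty": 0.06, "tz": 0, "turn": 0}, {"tx": -0.022, "ty": 0.06, "tz": 0.015, "turn": 0}, {"tx": -0.022, "ty": 0.06, "tz": 0.028, "turn": 0}, {"tx": -0.022, "ty": 0.06, "tz": 0.035, "turn": 0}, {"tx": -0.022, "ty": 0.06, "tz": 0.039, "turn": 0}, {"tx": -0.022, "ty": 0.06, "tz": 0.041, "turn": 0}, {"tx": -0.022, "ty": 0.06, "tz": 0.041, "turn": 0}, {"tx": -0.022, "ty": 0.06, "tz": 0.041, "turn": 0}])

```text
time_s: 13.65
eef_pos: [0.5708, -0.1941, 0.0033]
eef_rot: [0.0, 0.999, 0.053, 0.0]
wrist_force: [-0.2, 0.2, -2.8]
opening: 0.261
```

```bash
python3 - <<'E'
from h import *
inc(.56,-.19,.002,6)
snap('wrist','wrist9'); p,Q=cloud('wrist9'); print(Q[200,279])
E
```

```text
t 13.65 pos [ 0.5708 -0.1941  0.0033] yaw 6.02 q6 -0.63 F [-0.18  0.22 -2.78] open 0.261
inc [-0.0103 -0.0053  0.0013] turn 0.02
[ 0.56659314 -0.15248098  0.02712996]
```

View pics/wrist9.png

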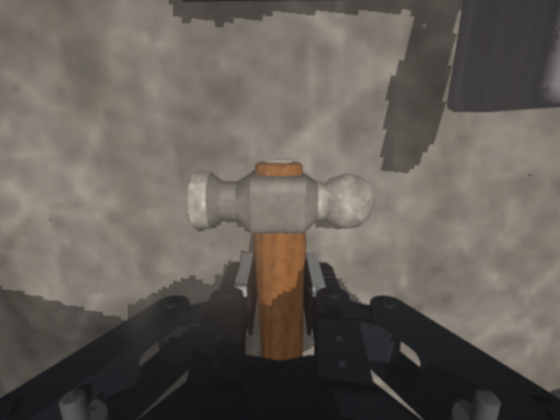

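Head top reads 27 mm and the hammer is about 1 mm above the table. I'll lower it by that much, then release.

>>> move_arm(increments=[{"tx": 0, "ty": 0, "tz": 0.001, "turn": 0}, {"tx": 0, "ty": 0, "tz": 0.001, "turn": 0}, {"tx": 0, "ty": 0, "tz": 0.001, "turn": 0}])

```text
time_s: 13.95
eef_pos: [0.5709, -0.1944, 0.0024]
eef_rot: [0.0, 0.999, 0.052, 0.0]
wrist_force: [0.0, -0.1, -2.8]
opening: 0.269
```

>>> move_arm(gripper=1, increments=[{"tx": 0, "ty": 0, "tz": 0, "turn": 0}, {"tx": 0, "ty": 0, "tz": 0, "turn": 0}, {"tx": 0, "ty": 0, "tz": 0, "turn": 0}, {"tx": 0, "ty": 0, "tz": 0, "turn": 0}, {"tx": 0, "ty": 0, "tz": 0, "turn": 0}, {"tx": 0, "ty": 0, "tz": 0, "turn": 0}, {"tx": 0, "ty": 0, "tz": 0, "turn": 0}, {"tx": 0, "ty": 0, "tz": 0, "turn": 0}, {"tx": 0, "ty": 0, "tz": 0, "turn": 0}, {"tx": 0, "ty": 0, "tz": -0.02, "turn": 0}, {"tx": 0, "ty": 0, "tz": -0.05, "turn": 0}, {"tx": 0, "ty": 0, "tz": -0.09, "turn": 0}, {"tx": 0, "ty": 0, "tz": -0.13, "turn": 0}, {"tx": 0, "ty": 0, "tz": -0.16, "turn": 0}, {"tx": -0.03, "ty": 0, "tz": -0.18, "turn": 0}, {"tx": -0.07, "ty": 0, "tz": -0.18, "turn": 0}, {"tx": -0.11, "ty": 0, "tz": -0.18, "turn": 0}, {"tx": -0.15, "ty": 0, "tz": -0.18, "turn": 0}, {"tx": -0.15, "ty": 0, "tz": -0.18, "turn": 0}, {"tx": -0.15, "ty": 0, "tz": -0.18, "turn": 0}])

```text
time_s: 15.62
eef_pos: [0.4198, -0.21, 0.1821]
eef_rot: [0.0, 0.999, 0.051, 0.0]
wrist_force: [0.3, -0.5, -0.0]
opening: 0.998
```

```bash
python3 - <<'E'
from h import *
np.set_printoptions(precision=4,suppress=True)
for n in ['wrist','top','scene']:
    snap(n,n+'10'); lugs(n+'10')
inc(.56,-.19,.002,6)
p,Q=cloud('wrist10')
m=(Q[...,2]>.01)&(Q[...,2]<.045)&(Q[...,1]<-.12)&(Q[...,0]>.5)&(Q[...,0]<.65);q=Q[m];print(m.sum(),q.min(0),q.max(0))
for n in ['top10','scene10']:
    p,Q=cloud(n);m=(Q[...,2]>.01)&(Q[...,2]<.05)&(Q[...,1]<-.12)&(Q[...,1]>-.42)&(Q[...,0]>.51)&(Q[...,0]<.65);q=Q[m];print(n,m.sum(),q.min(0) if len(q) else 0,q.max(0) if len(q) else 0)
E
```

```text
wrist10 610 bed x,y mm 34.1 -86.0 [10.9, 43.7] 17.8
top10 159 bed x,y mm 41.2 -84.3 [17.7, 43.9] 5.7
top10 158 bed x,y mm 43.5 85.7 [41.9, 18.3] 89.5
scene10 138 bed x,y mm 42.2 -82.2 [17.9, 45.2] 4.7
scene10 194 bed x,y mm 44.4 86.7 [18.9, 43.1] 3.2
t 15.77 pos [ 0.4224 -0.2104  0.1826] yaw 6.01 q6 -0.82 F [ 0.33 -0.04  0.42] open 0.999
inc [ 0.1387 -0.0061  0.1808] turn 0.01
4588 [ 0.5276 -0.4141  0.01  ] [ 0.6067 -0.1377  0.0284]
top10 1427 [ 0.5281 -0.4193  0.0103] [ 0.6047 -0.1378  0.0303]
scene10 1091 [ 0.5291 -0.4183  0.0101] [ 0.6066 -0.1368  0.0278]
```

View pics/top10.png

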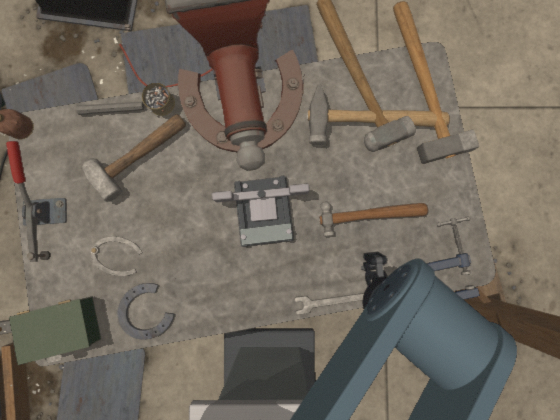

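View pics/scene10.png

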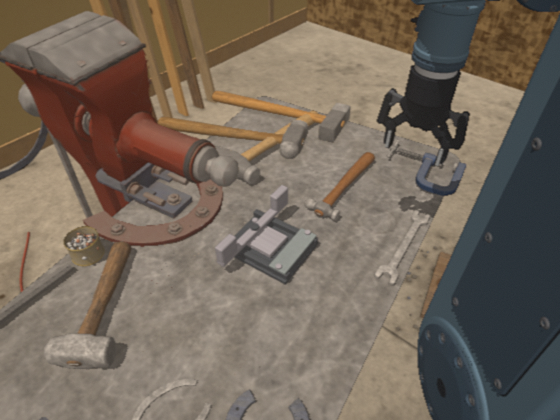

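The pictures show the hammer flat on the table with its head at (327,218) in the top view. The insert is square at (262,192) and clear of the strap, and the gripper is open and high. Handing in.

```bash
python3 -c "
from h import *
print(workorder.hand_in())"
```

```text
the job is handed in; nothing more can be done
None
```

The die insert is clear of the strap and nearly square, the hammer is lying on the table, and the job was handed in at about 16 s of the 64 s allowed. The hand-in gives no verdict.

- **Tapping:** I used the lightest hammer and pushed the lugs in short, gentle strokes, in the order left, right, left, right. Measured along the bed, the left lug went to 14 mm, the right to 30 mm, the left to about 44 mm and the right to about 42 mm. The skew reached about +0.08 rad, then −0.08 rad, then about +0.08 rad again, within the 0.21 rad limit.
- **Right lug, first tap:** this took two strokes, because the first stroke only carried it to 22 mm, so I pushed it on to 30 mm.
- **Insert at the end:** the lugs had travelled about 41 and 43.5 mm in the top view, and 42 and 44 mm in the scene view. That puts the insert's centre about 42–43 mm back, where 32 mm is needed, with roughly 0.01 rad of skew left.
- **Hammer at the end:** it lies flat to the right of the bed, its highest point reading 28–30 mm above the table, against a nominal 26 mm. The gripper is open about 0.18 m above the table and touches nothing.

No check failed. The views differed by about 1–2 mm, which is within the stated calibration accuracy. In the wrist and top views taken at the end of each stroke, nothing but the hammer touched the insert.

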